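Present the notched frosted end of a glass slide to the label reader

ROBOT

A 6-joint arm with a two-finger parallel gripper is mounted at the origin on a cart in front of the work surface, level with it; the furniture and walls round the work are solid. World frame = base frame: x ahead of the robot, y to its left, z up, the work surface at z = 0. Lengths are in mm, angles in rad, forces in N, time in s.
With the tool pointing down it reaches from about 325 to 925 mm from the base axis. Payload 3.1 kg.
Tool frame: the origin (TCP) lies on the centre line of the jaws, within the pads' length; the fingertips stand 17 mm ahead of it and the grasp point (between the pads) lies 2 mm behind it (bot.tcp_to_tips is the z of the fingertips in the tool frame, in mm); z points along the fingers, y is the line along which they close (so a half turn about z gives the same grasp; the last joint's range is limited). The gripper opens to 85 mm and grips with 20 to 120 N. Pads are 22 mm wide; open, the fingers measure 114 mm over their backs; the gripper's body (76 mm by 85 mm) begins 54 mm behind the grasp point. The pads swing forward as they close: fully open they stand 13 mm farther back than shut.
Start: joints at [1.07, 0.217, 1.613, -0, 1.311, -0.112], TCP at [236.907, 578.372, 248.3] pointing down, gripper open.
Joint ranges: [-2.75, 2.75], [-0.78, 2.1], [0.31, 2.55], [-1.13, 4.27], [0.13, 2.63], [-2.58, 2.58]. Speed limits (rad/s): [2.79, 2.79, 3.14, 3.14, 3.14, 3.14].

INTERFACE

Orientations are given as [roll, pitch, yaw] about the fixed x, y, z axes, in that order (R = Rz(yaw) Ry(pitch) Rx(roll)).
In Python, from bench import telemetry, imaging, bot gives the robot as it stands.
- The arm moves only by the tool move_arm, never from a script. Its argument "deltas" is a list that holds one entry, the list of rows, each a list of 4 numbers: the shift along the tool's x, y, z in m, then the turn about the tool's z in rad. A call has exactly 5 rows; each row shifts and turns the commanded pose from where the row before left it, along the tool's axes as they then stand; what a row does not reach is not made up. A row lasts 1/12 s, in which the tool goes at most 41.7 mm and 7.16 degrees, less where a joint would pass 70% of its speed; a pose out of reach is approached as far as the arm can. A call is refused whole if a number of a shift passes 0.0417 or a number of a turn 0.125, either way. A call with a gripper value outside its range is refused whole. "claw" is the closure in counts, from 0 (fully open) to 255 (shut), set as the call begins (left out, the last holds). The fingers move at their own pace and stop on an object; the grip force is fixed at half the most. Time passes only in rows, so rows that do not move let the fingers close, or fill a call up. It gives the time, the measured TCP pose, the force, the opening and the grip force at its end, in the units of the state.
- telemetry.state(): the state, without advancing time (a new reading comes with each control period).
- imaging.get_image(name): name is "scene" or "top" or "wrist"; returns (picture, depth): 480x640x3 uint8, blue, green, red; 480x640 float32, mm along the optical axis (not along the pixel's ray), 0 where there is no reading.
- imaging.calibration(name): a dict with "fx", "fy", "cx", "cy" (pixels), "dist_coeffs" ([k1, k2, p1, p2, k3] as OpenCV has them; the pictures are not rectified), "cam_to_world" (4x4, takes a point from camera to world coordinates). Camera axes: x right, y down, z forward; pixel columns grow to the right and rows downward; lengths in mm; the calibration is good to about 2 mm. A picture is of the moment at which its call begins: read the wrist's pose just before it. calibration takes no time and is no camera call; for the wrist camera it gives the pose at the moment of the call.
- bot.hand_in(): hands the job in; it is judged then, once.
The state is a dict: "time_s": time; "joint_pos": joint angles; "joint_velocities": joint speeds; "joint_efforts": joint torques, N m; "tcp_pos": TCP position; "tcp_rot": TCP orientation; "wrist_force": force on the tool from outside, world axes, zero at the start; "wrist_torque": the same for the moment, N m; "opening": finger opening in mm; "gripper_force": force on a finger pad.
Only numpy, scipy, OpenCV 4.12 (cv2) and the standard library are available. Lean on these libraries where they do the work, as an engineer would, in place of code of your own. Each camera call takes 0.05 s, during which the arm holds its last target. There are 200 camera calls.

TASK

The big glass slide on the blue rest looks frosted white at both ends, but the label is etched only into the end with the small corner notch. Take the slide, lift it well clear of the rest, and hold that notched end level and label side up inside the label reader: put it in lengthwise through the open front, its white end centred over the red cross on the pad and about half-way between pad and head, the rest of the slide sticking straight out of the front, with neither slide nor gripper touching the reader. Finish while still holding it there, steady; never tip the slide over on the way, and leave the things standing around where they are.

Things in the scene. Friction and masses are not known exactly. Their poses are not given: they have to be found in the camera images.
- slide_center (a point): centre (half-way up) of the loose glass slide, 90 (x) x 40 (y) x 6 mm, 35 g, label side up (+z). Its +x end is notched: the +x, +y corner is cut out by 9 x 9 mm. The last 22 mm at BOTH ends are frosted white, the middle is clear with a pink specimen. At the start level on the rest, centre at 46 mm height; grip it across its width at or near the middle (it may droop if held far from it)
- label_center (a point): centre of the frosted area at the notched end of the slide (the etched label): 34 mm from the slide's centre along its +x, half-way up its thickness; axes as the slide's
- notch (a point): centre of the missing 9 x 9 mm corner of the slide: 40.5 mm along +x and 15.5 mm along +y from the slide's centre
- slide: the same slide; this origin is the centre of its underside, 3 mm below its centre, same axes
- slide_rest: fixed blue rest, origin under its middle on the worktop, x along the slide to within 0.06 rad. Foot 86 x 60 mm, 8 mm high; two saddles 22 mm wide (y) and 14 mm long, 22 mm either side of the middle, carry the slide at 43 mm: it overhangs them by 9 mm on each long side, with 35 mm free height there for fingers
- reader: fixed grey and white C-shaped reader, open at front and sides; origin on the worktop below the reading spot, +x points in from the front to the rear column. Base x -26 to +80 mm, y +-55 mm, 20 mm high; pad with red cross 44 mm square, top at 22 mm; column from x = +40 mm; head from x = -16 to +80 mm, underside at 70 mm (lens), top at 88 mm
- reading_spot (a point): point where the label's centre belongs: 46 mm above the worktop, on the reader's origin, straight above the red cross, half-way between pad and head; axes as the reader's
- petri_dish: bystander, clear lidded dish 61 mm across, 14 mm high, loose; origin at its underside
- beaker_100: bystander, clear beaker 54 mm across, 70 mm high, loose; origin at its underside
- marker: bystander, white marker pen with a blue cap 136 mm long, 12 mm thick, lying loose on the worktop along its y; origin at its underside
- stopper_1: bystander, red stopper 28 mm across, 27 mm high, loose; origin at its underside
- rack_post (a point): middle of the foot of the solid grey reagent rack post at the right of the work: 70 (x) x 100 mm (y), 1 m high. From 270 mm up its brackets and shelves reach 150 mm to either side in y (x beyond the post's front face). An arm swinging in from the right must keep to the robot's side of it; bottles up to 220 mm tall stand right of it
Not all that is in view belongs to the job. What is shaped like the slide but brown or green is not meant.

How it is judged:
By the outcome, as a careful person would: the job done as asked, in the order asked, and still so for the second after the job is handed in, while the arm keeps its last pose, push and grip.
It also fails if it takes over 42 s, if anything falls off the work surface, if the arm or the gripper's body presses on something with over 40 N, if the wrist force passes 120 N, or if a joint passes its speed limit or range.

## Working session

There is one attempt and no reset: what is moved stays moved. The work goes in short steps, Python scripts to look and compute and a tool call to move; the robot and the scene stay as the last step left them, time stands still between calls to the robot, and variables do not carry over. Pictures are saved under pics/ and viewed, at most 10 in all, crops included, and the job is handed in when it is done.

Besides the shell and the picture viewer there is one more tool, called by a JSON object that holds its "name" and its "arguments", one argument or row to a line. move_arm: Moves the arm, as the interface text tells. Its arguments: {"type":"object","properties":{"deltas":{"type":"array"},"claw":{"type":"number"}},"required":["deltas"]}

```bash
ls; mkdir -p pics
cat > h.py <<'E'
import numpy as np, cv2
from bench import telemetry, imaging, bot
def ray(cal,uv):
    K=np.array([[cal["fx"],0,cal["cx"]],[0,cal["fy"],cal["cy"]],[0,0,1.]])
    p=cv2.undistortPoints(np.array(uv,float).reshape(-1,1,2),K,np.array(cal["dist_coeffs"],float)).reshape(-1,2)
    T=np.array(cal["cam_to_world"]); d=np.c_[p,np.ones(len(p))]@T[:3,:3].T
    return T[:3,3],d
def onplane(cal,uv,z):
    o,d=ray(cal,uv); return o+d*((z-o[2])/d[:,2])[:,None]
E
python3 - <<'E'
from h import *
for n in("scene","top"):
    im,d=imaging.get_image(n); cv2.imwrite(f"pics/{n}0.png",im); np.save(f"{n}_d.npy",d)
    c=imaging.calibration(n); print(n,c["fx"],np.round(c["cam_to_world"],2).tolist())
print(telemetry.state())
E
```

```text
pics
scene 466.3913953061825 [[0.86, -0.23, 0.45, 147.02], [-0.51, -0.37, 0.78, -723.49], [-0.01, -0.9, -0.44, 506.2], [0.0, 0.0, 0.0, 1.0]]
top 587.0067767415464 [[-0.03, -1.0, 0.06, 496.88], [-1.0, 0.03, -0.0, 27.2], [0.0, -0.06, -1.0, 1312.79], [0.0, 0.0, 0.0, 1.0]]
{'time_s': 0.1, 'joint_pos': array([ 1.06981956e+00,  2.17711428e-01,  1.61479083e+00, -6.27796454e-07,
        1.31131688e+00, -1.12192912e-01]), 'joint_velocities': array([-1.56162417e-03, -5.68161467e-04, -5.33988618e-03, -7.50378418e-05,
       -2.22784968e-03,  3.06371381e-04]), 'joint_efforts': array([-8.26588093e-04, -3.98078728e+01, -3.04971635e+01, -1.86796688e-04,
        4.22967467e-03,  7.75774197e-06]), 'tcp_pos': array([236.54748967, 577.74102659, 247.0695669 ]), 'tcp_rot': array([-3.13938010e+00, -2.48668876e-04,  2.75280869e+00]), 'wrist_force': array([-0.34398739, -0.55311046, -0.18446749]), 'wrist_torque': array([-0.03322236,  0.0330961 , -0.00683989]), 'gripper_force': 0.0, 'opening': 85.29149273181497}
```

View pics/top0.png

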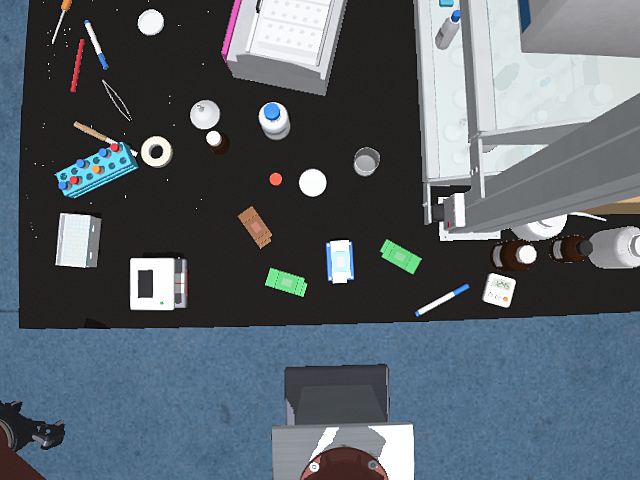

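View pics/scene0.png

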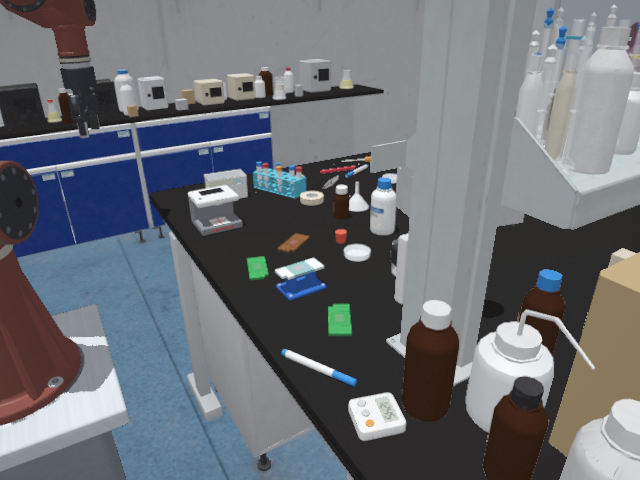

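The top view shows the slide on its blue rest at about (340,261), long axis roughly up and down in the picture. The reader is at about (158,284) with its open front to the right (-y). Green and brown decoys lie around (286,282), (401,256) and (255,227). I'll zoom in on the slide and the reader.

Run:
```python
from h import *
im=cv2.imread("pics/top0.png")
a=cv2.resize(im[232:292,310:370],(400,400),interpolation=cv2.INTER_CUBIC)
b=cv2.resize(im[250:320,125:195],(400,400),interpolation=cv2.INTER_CUBIC)
cv2.imwrite("pics/crop1.png",np.hstack([a,b]))
c=imaging.calibration("top")
print(onplane(c,[[340,261],[340,240],[340,282]],46).round(1))
print(onplane(c,[[130,258],[176,258],[173,311],[131,311]],88).round(1))
print(onplane(c,[[187,258],[187,307]],20).round(1))
```

```text
[[519.9  -7.4  46. ]
 [565.3  -8.8  46. ]
 [474.7  -6.1  46. ]]
[[537.4 438.9  88. ]
 [534.9 338.8  88. ]
 [423.5 347.5  88. ]
 [425.  438.8  88. ]]
[[536.3 331.1  20. ]
 [427.7 333.4  20. ]]
```

View pics/crop1.png

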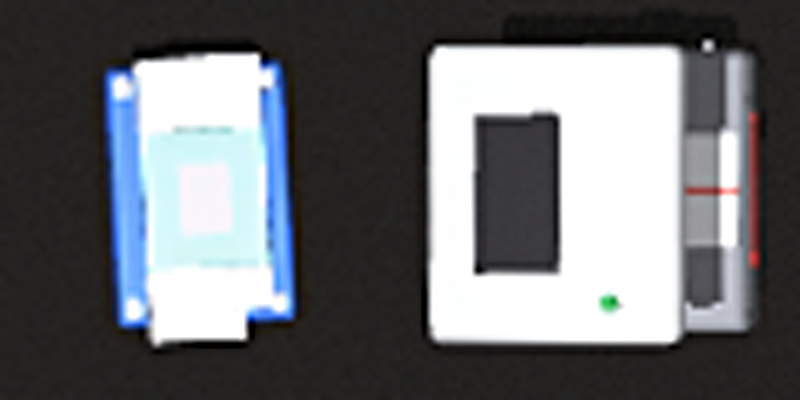

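The crop shows the slide's white ends at top and bottom. The missing corner is at the bottom right (~(262,325)), so the notched end points toward the robot (-x) with the notch on the -y side, which agrees with label side up. The reader's front faces -y, with the red cross line at row 190. Next I'll move near the reader for a closer wrist view.

{"name": "move_arm", "arguments": {
  "deltas": [
    [[-0.032, -0.017, 0, 0], [-0.032, -0.017, 0, 0], [-0.032, -0.017, 0, 0], [-0.032, -0.017, 0, 0], [-0.032, -0.017, 0, 0]]
  ]
}}

```text
time_s: 0.52
tcp_pos: [353.1, 437.5, 247.6]
tcp_rot: [-3.141, -0.0, 2.754]
wrist_force: [0.5, 0.2, 0.5]
opening: 85.2
gripper_force: 0.0
```

{"name": "move_arm", "arguments": {
  "deltas": [
    [[-0.032, -0.017, 0, 0], [-0.032, -0.017, 0, 0], [-0.032, -0.017, 0, 0], [-0.032, -0.017, 0, 0], [-0.032, -0.017, 0, 0]]
  ]
}}

```text
time_s: 0.93
tcp_pos: [469.1, 298.1, 247.8]
tcp_rot: [-3.141, -0.001, 2.753]
wrist_force: [0.3, 0.2, 0.9]
opening: 85.3
gripper_force: 0.0
```

Run:
```python
from h import *
s=telemetry.state(); print(s["time_s"],s["tcp_pos"].round(1),s["tcp_rot"].round(3),s["joint_velocities"].round(3))
c=imaging.calibration("wrist")
im,d=imaging.get_image("wrist"); cv2.imwrite("pics/w1.png",im); np.save("w1.npy",d)
import pickle; pickle.dump(c,open("w1.pkl","wb")); print(c["fx"],np.round(c["cam_to_world"],2).tolist())
```

```text
0.9333 [469.1 298.1 247.8] [-3.141e+00 -1.000e-03  2.753e+00] [-0.771  0.095 -0.102  0.004 -0.002 -0.762]
332.5188492380352 [[0.38, 0.88, 0.29, 392.93], [0.93, -0.36, -0.12, 329.96], [-0.0, 0.32, -0.95, 373.0], [0.0, 0.0, 0.0, 1.0]]
```

View pics/w1.png

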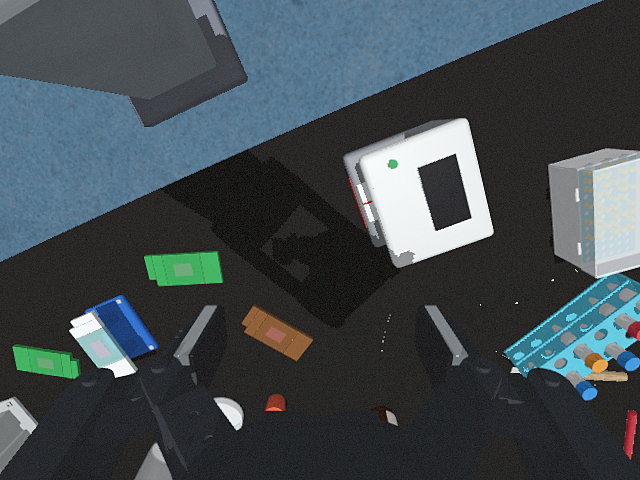

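The wrist view shows the reader with its white head at (365–490, 120–265) and its front with the red cross line at (360,200). The slide on the rest is at (105,345). The arm was still moving in that frame, so I'll measure the reader from a still one.

```bash
cat >> h.py <<'E'
def cloud(cal,d):
    v,u=np.mgrid[0:480,0:640]; o,r=ray(cal,np.c_[u.ravel(),v.ravel()])
    T=np.array(cal["cam_to_world"]); rc=r@T[:3,:3]
    return (o+r/rc[:,2:]*d.ravel()[:,None]).reshape(480,640,3)
def rect(P):
    r=cv2.minAreaRect(P.astype(np.float32)); return np.round(r[0],1),np.round(r[1],1),round(r[2],2)
def biggest(m):
    n,l,s,c=cv2.connectedComponentsWithStats(m.astype(np.uint8)); k=1+np.argmax(s[1:,4]); return l==k
E
cat > reader.py <<'E'
from h import *
import sys
tag=sys.argv[1]
for n in("wrist","top"):
    s=telemetry.state(); c=imaging.calibration(n); im,d=imaging.get_image(n); cv2.imwrite(f"pics/{n}_{tag}.png",im)
    if n=="wrist": print(s["tcp_pos"].round(1),np.abs(s["joint_velocities"]).max().round(4))
    P=cloud(c,d); near=(d>0)&(abs(P[...,0]-480)<90)&(abs(P[...,1]-390)<90)
    m=biggest(near&(P[...,2]>78)&(P[...,2]<98)); print(n,"head depth z",np.median(P[m][:,2]).round(1),rect(P[m][:,:2]))
    # colour: bright white inside near region, ray onto z=88
    w=biggest((im.min(2)>225)&near); cnt=max(cv2.findContours(w.astype(np.uint8),0,1)[0],key=cv2.contourArea)
    Q=onplane(c,cnt.reshape(-1,2),88); print(n,"head white",rect(Q[:,:2]))
    hsv=cv2.cvtColor(im,cv2.COLOR_BGR2HSV); r=(hsv[...,1]>120)&((hsv[...,0]<8)|(hsv[...,0]>172))&near
    print(n,"red",r.sum(), P[r][:,:].round(0)[:: max(1,r.sum()//12)].tolist())
E
python3 reader.py a
```

```text
[473.5 293.1 248. ] 0.1418
wrist head depth z 87.5 (array([479.9, 397.7]), array([ 96.3, 109.5]), 89.0)
wrist head white (array([479.8, 397.6]), array([ 91.2, 105.8]), 88.84)
wrist red 157 [[451.0, 339.0, -2.0], [455.0, 340.0, 12.0], [462.0, 339.0, 11.0], [471.0, 339.0, 0.0], [475.0, 339.0, 11.0], [480.0, 338.0, 1.0], [481.0, 339.0, 9.0], [488.0, 339.0, 11.0], [555.0, 480.0, -1.0], [504.0, 338.0, -0.0], [512.0, 338.0, 0.0], [545.0, 302.0, -1.0], [488.0, 364.0, 322.0]]
top head depth z 87.9 (array([520.6, 358.3]), array([30.5, 29.7]), 88.83)
top head white (array([522. , 358.2]), array([34.1, 15.2]), 59.52)
top red 1775 [[507.0, 301.0, 552.0], [489.0, 320.0, 565.0], [482.0, 302.0, 572.0], [476.0, 309.0, 573.0], [469.0, 313.0, 574.0], [458.0, 346.0, 576.0], [446.0, 311.0, 568.0], [439.0, 328.0, 581.0], [431.0, 310.0, 559.0], [424.0, 319.0, 585.0], [413.0, 313.0, 590.0], [402.0, 321.0, 591.0], [392.0, 302.0, 597.0]]
```

```bash
python3 reader.py b | grep -v red
python3 - <<'E'
from h import *
c=imaging.calibration("scene"); d=np.load("scene_d.npy"); P=cloud(c,d)
for n in("scene","top"):
    c=imaging.calibration(n); P=cloud(c,np.load(n+"_d.npy"))
    near=(abs(P[...,0]-480)<90)&(abs(P[...,1]-390)<75)
    m=biggest(near&(P[...,2]>81)&(P[...,2]<95)); print(n,m.sum(),np.median(P[m][:,2]).round(1),rect(P[m][:,:2]))
    near=(abs(P[...,0]-520)<70)&(abs(P[...,1]+5)<50)
    m=biggest(near&(P[...,2]>40)&(P[...,2]<56)); print(n,"slide",m.sum(),np.median(P[m][:,2]).round(1),rect(P[m][:,:2]))
E
```

```text
[469.8 297.6 247.8] 0.0526
wrist head depth z 87.5 (array([480. , 397.7]), array([ 96.2, 109.5]), 88.95)
wrist head white (array([479.8, 397.2]), array([ 91.8, 105.9]), 88.78)
top head depth z 88.0 (array([518.6, 361.3]), array([36.3, 33.8]), 88.61)
top head white (array([520.7, 359.6]), array([44. , 16.5]), 44.54)
scene 620 87.0 (array([480.6, 392. ]), array([ 97.5, 112.6]), 85.7)
scene slide 553 48.2 (array([518.3,  -6.6]), array([93.3, 43.5]), 0.44)
top 2265 88.5 (array([482.4, 392.8]), array([ 97.3, 108.5]), 89.12)
top slide 755 49.8 (array([518.6,  -8. ]), array([89.9, 40. ]), 1.63)
```

{"name": "move_arm", "arguments": {
  "deltas": [
    [[-0.016, -0.0264, 0, 0], [-0.016, -0.0264, 0, 0], [-0.016, -0.0264, 0, 0], [-0.016, -0.0264, 0, 0], [-0.016, -0.0264, 0, 0]]
  ]
}}

```text
time_s: 1.6
tcp_pos: [491.7, 147.7, 248.1]
tcp_rot: [3.141, -0.001, 2.756]
wrist_force: [0.5, -0.3, 0.0]
opening: 85.2
gripper_force: 0.0
```

{"name": "move_arm", "arguments": {
  "deltas": [
    [[-0.016, -0.0264, 0, 0], [-0.016, -0.0264, 0, 0], [-0.016, -0.0264, 0, 0], [-0.016, -0.0264, 0, 0], [-0.016, -0.0264, 0, 0]]
  ]
}}

```text
time_s: 2.02
tcp_pos: [516.3, -4.8, 248.2]
tcp_rot: [3.141, -0.0, 2.756]
wrist_force: [0.8, 0.5, -0.0]
opening: 85.5
gripper_force: 0.0
```

{"name": "move_arm", "arguments": {
  "deltas": [
    [[0, 0, 0.01, -0.105], [0, 0, 0.01, -0.105], [0, 0, 0.01, -0.105], [0, 0, 0.01, -0.105], [0, 0, 0, 0]]
  ]
}}

```text
time_s: 2.43
tcp_pos: [514.6, -3.4, 205.7]
tcp_rot: [3.14, -0.005, -3.106]
wrist_force: [-0.5, -0.2, 0.6]
opening: 85.4
gripper_force: 0.0
```

```bash
cat > slide.py <<'E'
from h import *
import sys
tag=sys.argv[1]
for n in("wrist","top","scene"):
    s=telemetry.state(); c=imaging.calibration(n); im,d=imaging.get_image(n); cv2.imwrite(f"pics/{n}_{tag}.png",im); np.save(f"{n}_{tag}.npy",d)
    if n=="wrist": print(s["time_s"],s["tcp_pos"].round(1),s["tcp_rot"].round(3),np.abs(s["joint_velocities"]).max().round(4))
    P=cloud(c,d); near=(d>0)&(abs(P[...,0]-518)<70)&(abs(P[...,1]+7)<50)
    m=near&(P[...,2]>41)&(P[...,2]<56)
    if m.any(): m=biggest(m); print(n,"slide",m.sum(),np.median(P[m][:,2]).round(1),rect(P[m][:,:2]))
    w=near&(im.min(2)>200)&(P[...,2]>30)&(P[...,2]<60)
    k,l,st,ce=cv2.connectedComponentsWithStats(w.astype(np.uint8))
    for i in range(1,k):
        if st[i,4]>60:
            v,u=np.nonzero(l==i); print(n," white",st[i].tolist(),rect(onplane(c,np.c_[u,v],49)[:,:2]))
E
python3 slide.py s1
```

```text
2.4333 [514.6  -3.4 205.7] [ 3.14  -0.005 -3.106] 0.1393
wrist slide 4282 48.5 (array([518.3,  -4. ]), array([90.8, 40. ]), 1.77)
wrist  white [296, 182, 46, 75, 3213] (array([506.3,  -4.4]), array([66.8, 39.2]), 2.04)
wrist  white [297, 258, 43, 21, 894] (array([551.5,  -3.1]), array([19.9, 38.9]), 2.04)
scene slide 551 48.2 (array([517.5,  -7.4]), array([91.5, 42.6]), 2.38)
```

View pics/wrist_s1.png

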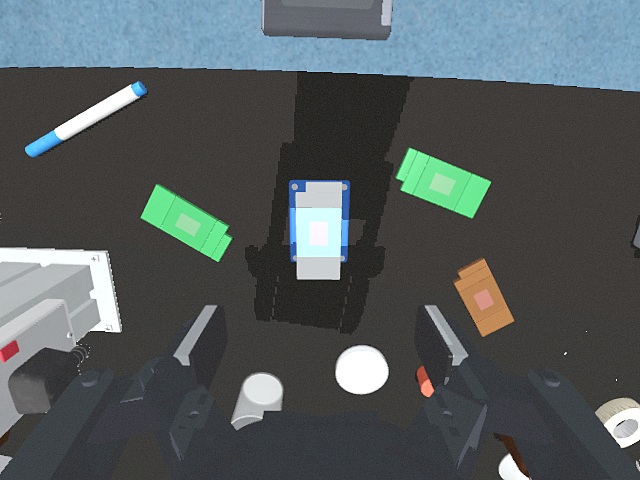

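The wrist view shows the slide at (318,230). Its missing corner is at the top-left (300,187), on the robot side, which confirms the notched end. The wrist estimate differs from the top and scene cameras by about 4 mm in y, so I'll check the wrist calibration against the fingers.

Run:
```python
from h import *
from scipy.spatial.transform import Rotation as R
s=telemetry.state(); c=imaging.calibration("wrist"); im,d=imaging.get_image("wrist"); P=cloud(c,d)
print(s["tcp_pos"].round(1),s["tcp_rot"].round(4),np.abs(s["joint_velocities"]).max().round(4),s["joint_pos"].round(3))
m=(d>0)&(abs(P[...,0]-518)<70)&(abs(P[...,1]+7)<50)&(P[...,2]>41)&(P[...,2]<56); m=biggest(m)
print(rect(P[m][:,:2]))
T=R.from_euler("xyz",s["tcp_rot"]).as_matrix()
Q=(P-s["tcp_pos"])@T
for z0 in(-20,-10,-3,3):
    k=(d>0)&(abs(Q[...,2]-z0)<4)&(abs(Q[...,0])<14)&(abs(Q[...,1])<70)
    y=Q[k][:,1]; x=Q[k][:,0]
    if k.sum()>20 and (y<0).any() and (y>0).any(): print(z0,k.sum(),"inner",np.percentile(y[y<0],97).round(1),np.percentile(y[y>0],3).round(1),"x",np.percentile(x,[2,50,98]).round(1))
k=(d>0)&(d<175)&(abs(Q[...,1])<70)&(Q[...,2]>0)
for sg in(-1,1):
    q=Q[k&(Q[...,1]*sg>0)]; print(sg,len(q),np.percentile(q,[2,50,98],axis=0).round(1).tolist())
```

```text
[516.6  -4.1 208.6] [ 3.1414e+00  2.0000e-04 -3.1110e+00] 0.0148 [-0.144  0.024  1.904  0.     1.213 -1.745]
(array([517.7,  -4. ]), array([89.8, 40.1]), 1.78)
-20 1557 inner -41.4 43.4 x [-9.5  7.4 12.1]
-10 1239 inner -41.4 43.3 x [-9.6  7.5 12.2]
-3 916 inner -41.3 43.2 x [-9.6  7.4 12.1]
3 344 inner -41.4 43.1 x [-9.6  2.5 11.7]
-1 118 [[-9.3, -43.4, 0.1], [0.5, -41.9, 1.7], [11.2, -41.4, 4.6]]
1 124 [[-9.3, 43.1, 0.0], [1.1, 43.6, 1.9], [11.3, 46.5, 4.8]]
```

{"name": "move_arm", "arguments": {
  "deltas": [
    [[-0.001, -0.0005, 0.02, 0], [-0.001, -0.0005, 0.02, 0], [-0.001, -0.0005, 0.02, 0], [-0.001, -0.0005, 0.02, 0], [-0.001, 0, 0.02, 0]]
  ]
}}

```text
time_s: 3.05
tcp_pos: [522.7, -6.8, 108.7]
tcp_rot: [-3.141, 0.003, -3.111]
wrist_force: [0.3, -1.2, -0.4]
opening: 85.4
gripper_force: 0.0
```

{"name": "move_arm", "arguments": {
  "deltas": [
    [[0, 0, 0.01, 0], [0, 0, 0, 0], [0, 0, 0, 0], [0, 0, 0, 0], [0, 0, 0, 0]]
  ]
}}

```text
time_s: 3.47
tcp_pos: [523.1, -7.2, 100.1]
tcp_rot: [-3.141, 0.003, -3.111]
wrist_force: [0.1, 0.5, -0.0]
opening: 85.4
gripper_force: 0.0
```

```bash
python3 slide.py s2
```

```text
3.4667 [523.1  -7.2 100.1] [-3.141e+00  3.000e-03 -3.111e+00] 0.0019
wrist slide 9749 48.5 (array([518.3,  -4.1]), array([91. , 40.1]), 1.85)
wrist  white [289, 193, 73, 40, 2556] (array([483.4,  -5.2]), array([21.7, 39.3]), 1.86)
wrist  white [290, 234, 71, 103, 6819] (array([528.6,  -3.8]), array([66.3, 39.4]), 1.86)
top slide 47 49.9 (array([477.,  -5.]), array([28. ,  8.7]), 88.58)
scene slide 549 48.2 (array([517.8,  -7.1]), array([90.1, 43.4]), 2.37)
```

{"name": "move_arm", "arguments": {
  "deltas": [
    [[0, 0.0014, 0.0116, 0], [0, 0, 0.0116, 0], [0, 0, 0.0116, 0], [0, 0, 0.0116, 0], [0, 0, 0.0116, 0]]
  ]
}}

```text
time_s: 4.03
tcp_pos: [520.6, -5.5, 38.2]
tcp_rot: [3.141, -0.002, -3.11]
wrist_force: [0.1, 0.5, -0.1]
opening: 85.3
gripper_force: 0.0
```

{"name": "move_arm", "arguments": {
  "deltas": [
    [[0, 0, 0, 0], [0, 0, 0, 0], [0, 0, 0, 0], [0, 0, 0, 0], [0, 0, 0, 0]]
  ]
}}

```text
time_s: 4.45
tcp_pos: [522.4, -5.8, 41.1]
tcp_rot: [-3.141, 0.002, -3.11]
wrist_force: [0.7, -0.5, -0.1]
opening: 85.4
gripper_force: 0.0
```

```bash
python3 slide.py s3
python3 - <<'E'
from h import *
im=cv2.imread("pics/wrist_s3.png"); cv2.imwrite("pics/w3.png",im[100:480])
E
```

```text
4.45 [522.4  -5.8  41.1] [-3.141e+00  2.000e-03 -3.110e+00] 0.0032
wrist slide 18061 48.5 (array([518.1,  -4.1]), array([91. , 40.4]), 1.66)
wrist  white [271, 223, 106, 56, 4902] (array([483.1,  -5.2]), array([22. , 39.3]), 1.85)
wrist  white [272, 281, 102, 94, 8965] (array([517.6,  -4.1]), array([44.4, 39.4]), 1.84)
wrist  white [277, 376, 91, 38, 3164] (array([551.3,  -3.2]), array([21. , 39.2]), 1.86)
top slide 49 48.9 (array([477.,  -5.]), array([28.1,  8.6]), 88.73)
scene slide 376 48.3 (array([507.1,  -7.9]), array([70.2, 43.9]), 0.72)
```

View pics/w3.png

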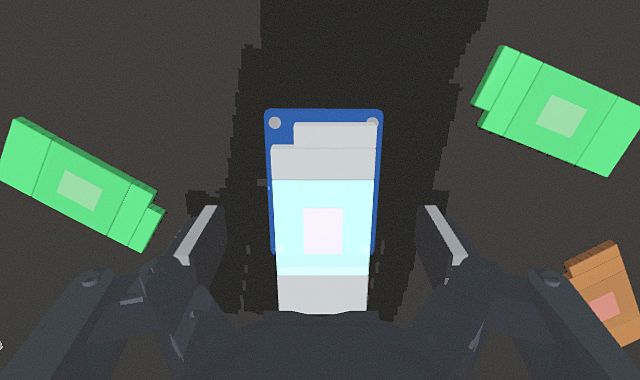

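The slide lies centred between the open jaws, with the notch at the top left (~(283,135) in the crop). Now I'll close the gripper.

{"name": "move_arm", "arguments": {
  "deltas": [
    [[0, 0, 0, 0], [0, 0, 0, 0], [0, 0, 0, 0], [0, 0, 0, 0], [0, 0, 0, 0]]
  ],
  "claw": 255
}}

```text
time_s: 5.02
tcp_pos: [521.9, -5.7, 40.6]
tcp_rot: [-3.141, 0.001, -3.11]
wrist_force: [0.1, 0.6, 2.2]
opening: 38.7
gripper_force: 60.3
```

{"name": "move_arm", "arguments": {
  "deltas": [
    [[0, 0, 0, 0], [0, 0, 0, 0], [0, 0, 0, 0], [0, 0, 0, 0], [0, 0, 0, 0]]
  ]
}}

```text
time_s: 5.43
tcp_pos: [521.9, -5.7, 40.6]
tcp_rot: [-3.142, 0.001, -3.11]
wrist_force: [-1.1, 0.0, 2.4]
opening: 38.9
gripper_force: 60.4
```

{"name": "move_arm", "arguments": {
  "deltas": [
    [[0, 0, -0.01, 0], [0, 0, -0.02, 0], [0, 0, -0.03, 0], [0, 0, -0.03, 0], [0, 0, -0.025, 0]]
  ]
}}

```text
time_s: 5.85
tcp_pos: [521.4, -5.6, 157.1]
tcp_rot: [-3.141, 0.0, -3.11]
wrist_force: [0.9, 0.1, 0.3]
opening: 38.3
gripper_force: 60.3
```

{"name": "move_arm", "arguments": {
  "deltas": [
    [[0, 0, -0.015, 0], [0, 0, 0, 0], [0, 0, 0, 0], [0, 0, 0, 0], [0, 0, 0, 0]]
  ]
}}

```text
time_s: 6.27
tcp_pos: [519.9, -5.4, 168.1]
tcp_rot: [3.141, -0.004, -3.11]
wrist_force: [-0.4, 0.7, -1.4]
opening: 38.8
gripper_force: 60.3
```

```bash
cat > held.py <<'E'
from h import *
from scipy.spatial.transform import Rotation as R
import sys
s=telemetry.state(); c=imaging.calibration("wrist"); im,d=imaging.get_image("wrist"); P=cloud(c,d); cv2.imwrite(f"pics/wrist_{sys.argv[1]}.png",im)
print(s["tcp_pos"].round(1),s["tcp_rot"].round(4),s["opening"].round(1),s["gripper_force"].round(1),s["joint_pos"].round(2),np.abs(s["joint_velocities"]).max().round(4))
T=R.from_euler("xyz",s["tcp_rot"]).as_matrix(); Q=(P-s["tcp_pos"])@T
m=biggest((d>0)&(abs(Q[...,0])<60)&(abs(Q[...,1])<19)&(Q[...,2]>-25)&(Q[...,2]<5)&(im.min(2)>120))
A=Q[m]; co=np.linalg.lstsq(np.c_[A[:,:2],np.ones(len(A))],A[:,2],rcond=None)[0]
print("held slide in tool: rect",rect(A[:,:2]),"z top",co[2].round(2),"slopes",co[:2].round(4),len(A))
k=(d>0)&(abs(Q[...,2]-0)<8)&(abs(Q[...,0])<14)&(abs(Q[...,1])<35)&~m&(im.max(2)<235)
x=Q[k][:,0]; print("pads",k.sum(),np.percentile(x,[2,98]).round(1) if k.any() else 0)
E
python3 held.py h1
```

```text
Traceback (most recent call last):
  File "held.py", line 5, in <module>
    print(s["tcp_pos"].round(1),s["tcp_rot"].round(4),s["opening"].round(1),s["gripper_force"].round(1),s["joint_pos"].round(2),np.abs(s["joint_velocities"]).max().round(4))
                                                      ^^^^^^^^^^^^^^^^^^
AttributeError: 'float' object has no attribute 'round'
```

View pics/wrist_h1.png

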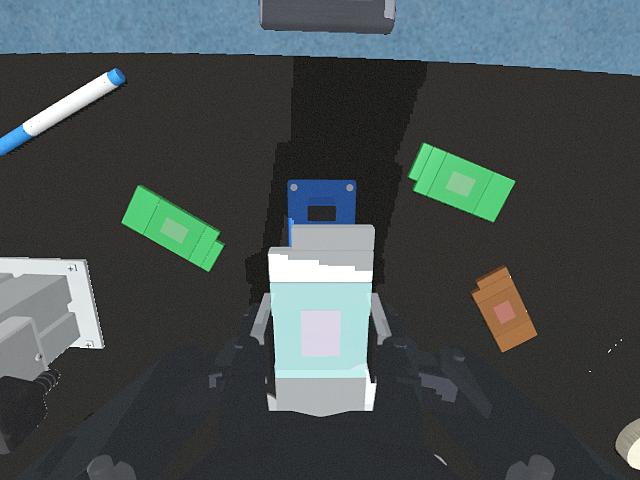

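The slide is held between the pads and clear of the rest. The notched end is at the top at (320,250), with the notch at (280,237).

```bash
sed -i 's/s\["opening"\].round(1),s\["gripper_force"\].round(1)/s["opening"]/' held.py; python3 held.py h1
```

```text
[520.   -5.4 168.2] [ 3.1409 -0.004  -3.1104] 38.625336224151745 [-0.15  0.08  1.93 -0.    1.14 -1.75] 0.0079
held slide in tool: rect (array([ 3.6, -0. ]), array([90.5, 38. ]), 0.03) z top -7.85 slopes [0.0023 0.0036] 16920
pads 1072 [-9.4 12.2]
```

{"name": "move_arm", "arguments": {
  "deltas": [
    [[0, 0, 0, 0.108], [0, 0, 0, 0.108], [0, 0, 0, 0.108], [0, 0, 0, 0.108], [0, 0, 0, 0.108]]
  ]
}}

```text
time_s: 6.78
tcp_pos: [520.8, -5.5, 169.0]
tcp_rot: [-3.141, -0.002, 2.627]
wrist_force: [-0.3, -0.0, -0.6]
opening: 38.7
gripper_force: 60.3
```

{"name": "move_arm", "arguments": {
  "deltas": [
    [[0, 0, 0, 0.108], [0, 0, 0, 0.108], [0, 0, 0, 0.108], [0, 0, 0, 0.108], [0, 0, 0, 0.108]]
  ]
}}

```text
time_s: 7.2
tcp_pos: [520.9, -5.5, 169.0]
tcp_rot: [-3.14, -0.001, 2.087]
wrist_force: [-0.9, -0.6, 0.0]
opening: 38.4
gripper_force: 60.3
```

{"name": "move_arm", "arguments": {
  "deltas": [
    [[0, 0, 0, 0.108], [0, 0, 0, 0.108], [0, 0, 0, 0.108], [0, 0, 0, 0.108], [0, 0, 0, 0.108]]
  ]
}}

```text
time_s: 7.62
tcp_pos: [520.8, -5.6, 169.0]
tcp_rot: [-3.139, -0.0, 1.547]
wrist_force: [-0.9, -0.8, -0.2]
opening: 38.6
gripper_force: 60.3
```

{"name": "move_arm", "arguments": {
  "deltas": [
    [[0.02, -0.004, 0, 0], [0.028, -0.005, 0, 0], [0.03, -0.005, 0, 0], [0.03, -0.005, 0, 0], [0.03, -0.005, 0, 0]]
  ]
}}

```text
time_s: 8.03
tcp_pos: [499.1, 133.8, 169.1]
tcp_rot: [-3.14, 0.0, 1.552]
wrist_force: [0.4, 0.5, -0.3]
opening: 38.6
gripper_force: 60.3
```

{"name": "move_arm", "arguments": {
  "deltas": [
    [[0.03, -0.005, 0, 0], [0.03, -0.005, 0, 0], [0.03, -0.005, 0, 0], [0.03, -0.004, 0, 0], [0.03, -0.002, 0, 0]]
  ]
}}

```text
time_s: 8.45
tcp_pos: [480.4, 284.3, 168.9]
tcp_rot: [-3.139, 0.001, 1.553]
wrist_force: [1.2, 0.5, -0.3]
opening: 38.6
gripper_force: 60.3
```

{"name": "move_arm", "arguments": {
  "deltas": [
    [[0, 0, 0, 0], [0, 0, 0, 0], [0, 0, 0, 0], [0, 0, 0, 0], [0, 0, 0, 0]]
  ]
}}

```text
time_s: 8.87
tcp_pos: [481.8, 281.9, 169.9]
tcp_rot: [-3.141, 0.001, 1.551]
wrist_force: [0.3, 0.1, -0.2]
opening: 38.8
gripper_force: 60.3
```

```bash
python3 held.py h2; python3 reader.py c | grep -v red; cp pics/wrist_c.png pics/v2.png
```

```text
[481.8 281.9 169.9] [-3.1408e+00  6.0000e-04  1.5512e+00] 38.8000887210958 [ 0.4   0.16  1.84 -0.    1.15  0.42] 0.0036
held slide in tool: rect (array([-7.4,  0. ]), array([38. , 68.3]), 90.0) z top -8.01 slopes [-0.002   0.0065] 11015
pads 1215 [-13.5  12.3]
[481.9 282.  170. ] 0.0039
wrist head depth z 87.7 (array([480.4, 391.7]), array([ 84.7, 110.8]), 88.93)
wrist head white (array([477.9, 297.5]), array([11.7, 29.9]), 87.65)
top head depth z 88.1 (array([533.7, 418.3]), array([18.6, 48.4]), 22.86)
top head white (array([533.1, 420.5]), array([18.6, 43.6]), 22.76)
```

View pics/v2.png

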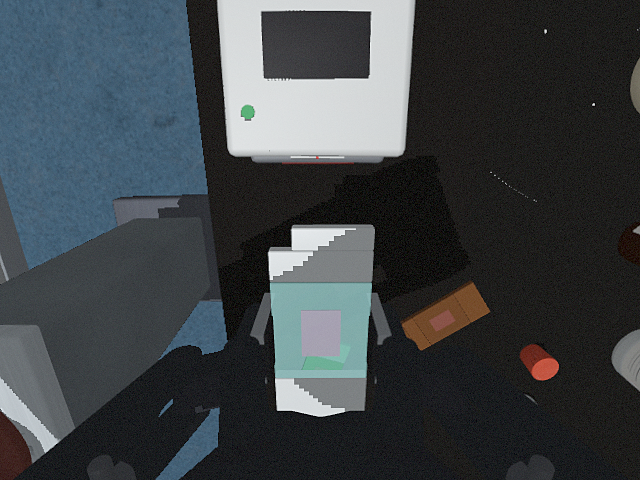

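The view shows the held slide straight out ahead at (320,265). The reader's head front edge is at row 155 and its red centre mark at (317,157), so the lateral offset is about 2.5 mm. I'll back off slightly, correct that and descend in front of the reader.

{"name": "move_arm", "arguments": {
  "deltas": [
    [[-0.007, -0.0025, 0, 0], [0, 0, 0.02, 0], [0, 0, 0.03, 0], [0, 0, 0.03, 0], [0, 0, 0.02, 0]]
  ]
}}

```text
time_s: 9.43
tcp_pos: [477.8, 274.8, 68.1]
tcp_rot: [-3.139, 0.001, 1.552]
wrist_force: [0.1, 0.2, -0.2]
opening: 38.6
gripper_force: 60.3
```

{"name": "move_arm", "arguments": {
  "deltas": [
    [[0, 0, 0.015, 0], [0, 0, 0.01, 0], [0, 0, 0.004, 0], [0, 0, 0, 0], [0, 0, 0, 0]]
  ]
}}

```text
time_s: 9.85
tcp_pos: [479.9, 276.3, 42.1]
tcp_rot: [3.14, -0.001, 1.553]
wrist_force: [0.6, -1.0, 0.5]
opening: 38.6
gripper_force: 60.3
```

```bash
cat > low.py <<'E'
from h import *
from scipy.spatial.transform import Rotation as R
import sys
s=telemetry.state(); c=imaging.calibration("wrist"); im,d=imaging.get_image("wrist"); P=cloud(c,d); cv2.imwrite(f"pics/low_{sys.argv[1]}.png",im); np.save(f"low_{sys.argv[1]}.npy",d)
print(s["time_s"],s["tcp_pos"].round(1),s["tcp_rot"].round(4),np.abs(s["joint_velocities"]).max().round(4))
T=R.from_euler("xyz",s["tcp_rot"]).as_matrix(); Q=(P-s["tcp_pos"])@T
hd=(d>0)&(P[...,2]>83)&(P[...,2]<93)&(Q[...,0]>30)
if hd.any():
    hd=biggest(hd); q=Q[hd]; print("head z",np.median(P[hd][:,2]).round(1),"tool rect",rect(q[:,:2]))
    xs=[];
    for y in np.arange(-40,41,10):
        k=abs(q[:,1]-y)<3
        if k.sum()>10: xs.append(np.percentile(q[k][:,0],1).round(1))
    print("front edge x at y=-40..40",xs, "y range",np.percentile(q[:,1],[1,99]).round(1))
hsv=cv2.cvtColor(im,cv2.COLOR_BGR2HSV); r=(hsv[...,1]>110)&((hsv[...,0]<8)|(hsv[...,0]>172))&(d>0)&(Q[...,0]>30)&(abs(Q[...,1])<60)
print("red",r.sum(),[ (np.percentile(Q[r][:,i],[2,50,98]).round(1).tolist()) for i in range(3)] if r.any() else "")
# slide end: bright, at slide height
m=(d>0)&(abs(Q[...,0])<60)&(abs(Q[...,1])<30)&(Q[...,2]>-13)&(Q[...,2]<-3)&(im.min(2)>90); m=biggest(m)
A=Q[m]; e=A[A[:,0]>20]; print("slide tip x",np.percentile(A[:,0],99.5).round(1),"y edges",np.percentile(e[e[:,0]<34][:,1],[1,99]).round(1),"z",np.median(e[:,2]).round(2))
E
python3 low.py a
python3 - <<'E'
from h import *
im,d=imaging.get_image("scene"); cv2.imwrite("pics/sc2.png",cv2.resize(im[160:260,150:310],(800,500),interpolation=cv2.INTER_CUBIC))
E
```

```text
9.85 [479.9 276.3  42.1] [ 3.1403e+00 -5.0000e-04  1.5526e+00] 0.0165
head z 87.5 tool rect (array([91.8, -1.4]), array([ 37.4, 108.9]), 0.03)
front edge x at y=-40..40 [np.float64(74.0), np.float64(74.1), np.float64(74.1), np.float64(74.1), np.float64(74.0), np.float64(73.9), np.float64(73.9), np.float64(73.9), np.float64(73.8)] y range [-53.2  50.6]
red 316 [[31.8, 60.4, 62.5], [-32.3, 18.9, 57.8], [30.6, 42.6, 44.1]]
slide tip x 48.6 y edges [-20.1  18.9] z -7.87
```

View pics/low_a.png

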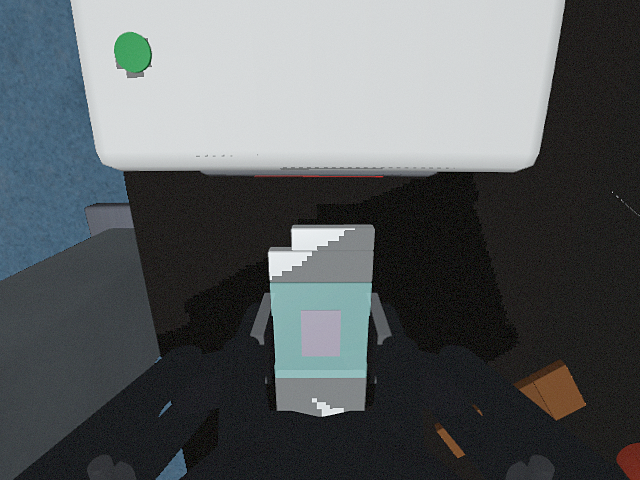

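The low view shows the slide at (320,265) centred on the reader's front, with the red base strip centred near (319,177). It needs another 0.8 mm sideways, 1 mm down and about 52 mm forward.

{"name": "move_arm", "arguments": {
  "deltas": [
    [[0.004, -0.0008, 0.001, 0], [0.01, 0, 0, 0], [0.012, 0, 0, 0], [0.012, 0, 0, 0], [0.008, 0, 0, 0]]
  ]
}}

```text
time_s: 10.37
tcp_pos: [479.5, 324.4, 40.7]
tcp_rot: [3.141, -0.001, 1.554]
wrist_force: [0.4, 0.2, -0.3]
opening: 38.2
gripper_force: 60.3
```

{"name": "move_arm", "arguments": {
  "deltas": [
    [[0.004, 0, 0, 0], [0.0015, 0, 0, 0], [0, 0, 0, 0], [0, 0, 0, 0], [0, 0, 0, 0]]
  ]
}}

```text
time_s: 10.78
tcp_pos: [479.1, 327.3, 40.1]
tcp_rot: [-3.141, 0.0, 1.553]
wrist_force: [0.7, -0.4, 0.0]
opening: 38.5
gripper_force: 60.3
```

{"name": "move_arm", "arguments": {
  "deltas": [
    [[0, 0, 0, 0], [0, 0, 0, 0], [0, 0, 0, 0], [0, 0, 0, 0], [0, 0, 0, 0]]
  ]
}}

```text
time_s: 11.2
tcp_pos: [479.3, 327.6, 40.3]
tcp_rot: [3.142, -0.0, 1.553]
wrist_force: [-0.2, 0.5, -0.2]
opening: 38.7
gripper_force: 60.3
```

```bash
python3 low.py b
python3 - <<'E'
from h import *
im,d=imaging.get_image("scene"); a=cv2.resize(im[160:260,165:325],(800,500),interpolation=cv2.INTER_CUBIC); cv2.imwrite("pics/sc3.png",a)
E
```

```text
11.2 [479.3 327.6  40.3] [ 3.1415 -0.      1.5526] 0.0018
head z 87.7 tool rect (array([70. ,  0.4]), array([109.2,  79.9]), 89.99)
front edge x at y=-40..40 [np.float64(31.3), np.float64(31.4), np.float64(31.4), np.float64(31.3), np.float64(31.4), np.float64(31.2), np.float64(31.4), np.float64(31.2), np.float64(31.3)] y range [-51.7  52.1]
red 4 [[66.5, 77.1, 98.4], [13.7, 17.4, 29.3], [-48.8, -48.4, -48.0]]Traceback (most recent call last):
  File "low.py", line 19, in <module>
    A=Q[m]; e=A[A[:,0]>20]; print("slide tip x",np.percentile(A[:,0],99.5).round(1),"y edges",np.percentile(e[e[:,0]<34][:,1],[1,99]).round(1),"z",np.median(e[:,2]).round(2))
                                                                                              ~~~~~~~~~~~~~^^^^^^^^^^^^^^^^^^^^^^^^^^
    return _quantile_unchecked(
        a, q, axis, out, overwrite_input, method, keepdims, weights)
    return _ureduce(a,
                    func=_quantile_ureduce_func,
    ...<5 lines>...
                    overwrite_input=overwrite_input,
                    method=method)
    r = func(a, **kwargs)
    result = _quantile(arr,
                       quantiles=q,
    ...<2 lines>...
                       out=out,
                       weights=wgt)
    slices_having_nans = np.isnan(arr[-1, ...])
                                  ~~~^^^^^^^^^
IndexError: index -1 is out of bounds for axis 0 with size 0
```

View pics/sc3.png

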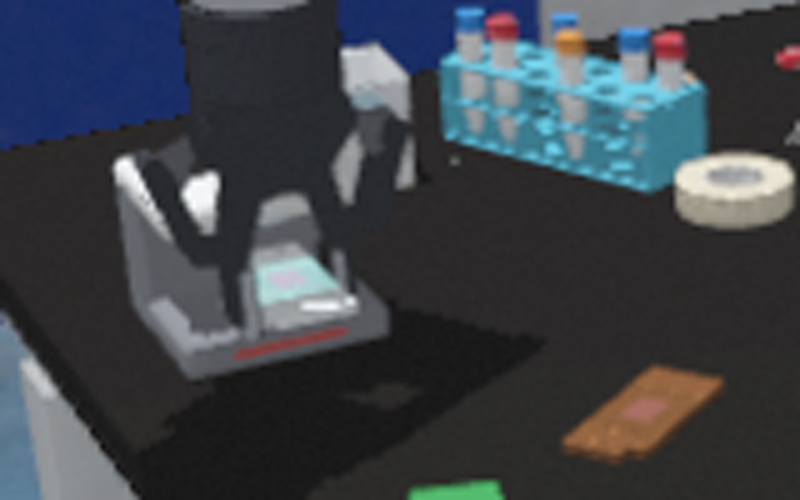

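The scene crop shows the slide going level into the reader's front at about (295,290), with the gripper outside. The head front edge measured here doesn't match the earlier reading, so I'll check its profile numerically.

Run:
```python
from h import *
from scipy.spatial.transform import Rotation as R
s=telemetry.state(); c=imaging.calibration("wrist"); d=np.load("low_b.npy"); im=cv2.imread("pics/low_b.png"); P=cloud(c,d)
T=R.from_euler("xyz",s["tcp_rot"]).as_matrix(); Q=(P-s["tcp_pos"])@T
for u in(160,240,320,400,480):
    print("col",u)
    for v in range(200,420,12): print("  ",v,im[v,u].tolist(),d[v,u].round(0),Q[v,u].round(1).tolist())
t=cv2.imread("pics/top0.png")
```

```text
col 160
   200 [196, 195, 191] 79.0 [67.0, -38.9, -47.5]
   212 [198, 195, 192] 80.0 [63.9, -39.7, -46.9]
   224 [196, 195, 191] 81.0 [60.8, -40.2, -46.7]
   236 [197, 196, 193] 82.0 [57.9, -40.4, -47.2]
   248 [194, 194, 190] 83.0 [54.7, -41.0, -47.1]
   260 [80, 107, 71] 83.0 [51.7, -41.2, -47.7]
   272 [73, 134, 50] 83.0 [48.7, -41.2, -48.5]
   284 [59, 126, 32] 86.0 [44.9, -42.3, -47.6]
   296 [194, 194, 191] 87.0 [41.2, -43.1, -47.2]
   308 [195, 194, 192] 88.0 [37.8, -43.4, -47.6]
   320 [195, 195, 191] 89.0 [34.3, -43.9, -47.8]
   332 [196, 194, 191] 90.0 [30.3, -44.7, -47.6]
   344 [187, 186, 183] 93.0 [25.6, -45.9, -46.5]
   356 [29, 28, 31] 198.0 [-46.2, -97.6, 40.6]
   368 [21, 21, 14] 103.0 [12.3, -50.9, -40.5]
   380 [24, 25, 20] 97.0 [12.8, -48.2, -46.4]
   392 [28, 20, 20] 92.0 [13.1, -45.7, -51.5]
   404 [30, 21, 20] 92.0 [10.2, -45.6, -52.9]
   416 [17, 21, 15] 108.0 [-6.8, -53.9, -41.2]
col 240
   200 [33, 31, 33] 78.0 [67.1, -19.5, -48.2]
   212 [195, 193, 191] 81.0 [63.8, -20.1, -46.5]
   224 [194, 193, 190] 81.0 [60.8, -20.3, -46.8]
   236 [198, 196, 194] 82.0 [5
[... 2763 characters left out ...]
 248 [110, 111, 107] 0.0 [82.6, -0.6, -125.1]
   260 [112, 112, 111] 84.0 [51.6, 39.9, -47.4]
   272 [112, 110, 108] 85.0 [48.0, 40.9, -46.6]
   284 [109, 111, 109] 86.0 [44.7, 41.2, -46.9]
   296 [109, 108, 109] 86.0 [41.6, 41.3, -47.8]
   308 [112, 111, 112] 89.0 [37.2, 42.7, -46.4]
   320 [112, 113, 109] 90.0 [33.8, 43.0, -46.9]
   332 [108, 106, 105] 92.0 [29.3, 44.3, -45.8]
   344 [109, 109, 105] 92.0 [26.1, 44.3, -46.9]
   356 [27, 31, 25] 199.0 [-46.3, 96.3, 41.1]
   368 [21, 16, 14] 101.0 [13.3, 48.9, -41.5]
   380 [28, 14, 18] 97.0 [13.1, 46.6, -46.6]
   392 [31, 32, 27] 93.0 [12.7, 44.8, -50.9]
   404 [13, 9, 2] 92.0 [10.2, 44.3, -52.8]
   416 [25, 21, 24] 108.0 [-7.0, 52.7, -40.8]
```

Run:
```python
from h import *
from scipy.spatial.transform import Rotation as R
s=telemetry.state(); c=imaging.calibration("wrist"); T=R.from_euler("xyz",s["tcp_rot"]).as_matrix()
print(s["tcp_pos"].round(2),s["tcp_rot"].round(4),s["joint_pos"].round(2))
im,d=imaging.get_image("wrist"); P=cloud(c,d); Q=(P-s["tcp_pos"])@T
h=biggest((d>0)&(abs(P[...,2]-88)<6)&(Q[...,0]>16)&(im.min(2)>80)); q=Q[h]
for x in(30,40,50,60,70,80,90):
    k=abs(q[:,0]-x)<3; print(x,np.percentile(q[k][:,1],[0.3,99.7]).round(1),np.percentile(q[k][:,1],[0.3,99.7]).mean().round(2))
print("front",[np.percentile(q[abs(q[:,1]-y)<4][:,0],.3).round(1) for y in range(-40,41,20)], rect(q[:,:2]))
m=(d>0)&(Q[...,2]>-13)&(Q[...,2]<-3)&(abs(Q[...,1])<30)&(Q[...,0]<20)&(im.min(2)>90); m=biggest(m); A=Q[m]
print("slide rear",np.percentile(A[:,0],.3).round(1),"y at rear",np.percentile(A[A[:,0]<-22][:,1],[.5,99.5]).round(1),"z",np.median(A[:,2]).round(2))
co=np.linalg.lstsq(np.c_[A[:,:2],np.ones(len(A))],A[:,2],rcond=None)[0]; print("slopes",co.round(4))
for n in ("scene","top"):
    c=imaging.calibration(n); im,d=imaging.get_image(n); P=cloud(c,d)
    m=(d>0)&(abs(P[...,0]-479)<17)&(P[...,1]>275)&(P[...,1]<350)&(P[...,2]>38)&(P[...,2]<58)&(im.min(2)>100)
    if m.sum()>20: print(n,m.sum(),np.median(P[m],axis=0).round(1),rect(P[m][:,:2]))
```

```text
[479.33 327.63  40.34] [ 3.1415 -0.      1.5527] [0.48 0.39 1.84 0.   0.92 0.5 ]
30 [-53.   53.1] 0.04
40 [-52.9  53.1] 0.11
50 [-52.9  53.2] 0.14
60 [-52.8  53.3] 0.27
70 [-53.2  53.6] 0.22
80 [-53.1  53.7] 0.29
90 [-53.2  53.7] 0.28
front [np.float64(24.0), np.float64(23.9), np.float64(23.5), np.float64(23.3), np.float64(23.7)] (array([66.1,  0.5]), array([109.4,  87.7]), 89.68)
slide rear -40.3 y at rear [-20.2  18.8] z -7.91
slopes [-2.6000e-03  7.7000e-03 -7.9568e+00]
scene 167 [479.7 308.3  47.8] (array([479.3, 314.4]), array([69.6, 33.4]), 89.99)
top 217 [480.3 296.9  49.8] (array([479.5, 298.2]), array([32. , 32.6]), 88.61)
```

{"name": "move_arm", "arguments": {
  "deltas": [
    [[0.0007, 0.0004, -0.0002, 0], [0, 0, 0, 0], [0, 0, 0, 0], [0, 0, 0, 0], [0, 0, 0, 0]]
  ]
}}

```text
time_s: 11.87
tcp_pos: [479.6, 328.4, 40.5]
tcp_rot: [-3.142, 0.0, 1.553]
wrist_force: [0.2, -0.0, -0.7]
opening: 38.1
gripper_force: 60.3
```

{"name": "move_arm", "arguments": {
  "deltas": [
    [[0, 0, 0, 0], [0, 0, 0, 0], [0, 0, 0, 0], [0, 0, 0, 0], [0, 0, 0, 0]]
  ]
}}

```text
time_s: 12.28
tcp_pos: [479.7, 328.4, 40.5]
tcp_rot: [3.142, 0.0, 1.553]
wrist_force: [1.6, -0.3, -0.9]
opening: 38.8
gripper_force: 60.3
```

Run:
```python
from bench import telemetry,bot
s=telemetry.state(); print(s["time_s"],s["tcp_pos"].round(1),s["wrist_force"].round(1),abs(s["joint_velocities"]).max())
print(bot.hand_in())
```

```text
12.2833 [479.7 328.4  40.5] [ 1.6 -0.3 -0.9] 0.002057989474749974
the job is handed in; nothing more can be done
None
```

I handed the job in at 12.3 s with the slide held level and label up, its notched end measured within about 1 mm of the reading spot and no sign of contact with the reader; no verdict was returned.

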